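# Set up a sloping pipe joint for tack welding

## Task

Set up the two loose pipe pieces in the sloping vee of the welding fixture, ready to be tacked: the long piece below, its square end against the foot plate, the short piece above it, the bevelled ends of the two meeting. Then slide the end stop down the vee against the short piece so that everything is butted together without gaps. Leave the other things on the bench where they are.

Things in the scene. Friction and masses are not known exactly. Their poses are not given: they have to be found in the camera images.
- long_pipe: steel pipe piece, outside diameter 42 mm, bore 32 mm, 110 mm long, lying on its side. Origin at mid-length on the pipe's axis; its x axis runs along the pipe towards the bevelled end. The bevelled end tapers over its last 5 mm to 35 mm diameter and is ground bright; the other end is cut square
- short_pipe: steel pipe piece, outside diameter 42 mm, bore 32 mm, 75 mm long, lying on its side. Origin at mid-length on the pipe's axis; its x axis runs along the pipe towards the bevelled end. The bevelled end tapers over its last 5 mm to 35 mm diameter and is ground bright; the other end is cut square
- long_pipe_square (a point): centre of the long pipe's square-cut end
- long_pipe_bevel (a point): centre of the long pipe's bevelled end
- short_pipe_square (a point): centre of the short pipe's square-cut end
- short_pipe_bevel (a point): centre of the short pipe's bevelled end
- base: grey base plate of the fixture, bolted to the bench, 225 x 100 x 10 mm; origin on the bench, x axis points uphill in plan. It reaches from 140 mm before to 85 mm past the origin. On it tilts the steel vee (an angle-iron trough 292 mm long, 90 degrees between its faces, open upwards, 43 mm wide over its edges), set each time to another slope
- vee_foot (a point): point on the foot plate's face, at the lower end of the vee, where the centre of a seated 42 mm pipe's end lies; x axis runs uphill along the vee, z axis is square to the slope, upwards. A seated pipe's axis lies on this x axis. The foot plate is 46 mm wide, rises 14 mm above this point
- vee (a joint): slope of the vee from level, rad (24 to 36 degrees); locked stiffly. Seen along the seated pipes' axis, the vee's vertex line lies 30 mm below it, and the vee's top edges 12 mm below it, 18 mm to either side; the vee reaches 284 mm uphill of the foot plate
- stop (a joint): how far the sliding end stop has been moved down the vee, m; 0 is fully back, where its face stands 245 mm uphill of the foot plate; at 0.060 it touches the short pipe when both pipes are home. It slides with about 4 N friction and stays where it is left
- stop_face (a point): centre of the end stop's face, which meets the short pipe. The stop is a steel plug 41 mm across and 30 mm long riding in the vee, with a black grip tab on top; axes as vee_foot
- stop_grip (a point): centre of the stop's black grip tab, 28 mm along the vee, 22 mm across, 40 mm high (square to the slope), 52 mm above the pipe axis and 16 mm uphill of the stop's face; axes as vee_foot
- tape_roll: roll of masking tape lying flat, 94 mm across, 25 mm tall, loose on the bench, not part of the work; origin at its underside
- lens_box: white cardboard box 60 x 130 x 36 mm, loose on the bench, not part of the work; origin at its underside
- flux_jar: white jar with red cap standing upright, 68 across, 115 mm tall, loose on the bench, not part of the work; origin at its underside
- regulator: cream gas regulator with black knob, 96 x 130 x 81 mm, loose on the bench, not part of the work; origin at its underside
- glue_tube: wire flint striker lying flat, 40 x 141 x 14, loose on the bench, not part of the work; origin at its underside
- pliers: red-handled pliers lying flat, 54 x 190 x 15 mm, loose on the bench, not part of the work; origin at its underside
- duct_tape: roll of grey tape lying flat, 103 across, 48 mm tall, loose on the bench, not part of the work; origin at its underside
Mind the look-alikes: they are no part of the job. What is shaped like the long_pipe but pink is not meant. What is shaped like the short_pipe but turquoise is not meant.

How it is judged:
At the end, for the whole second after the job is handed in: Both pipes rest in the vee, in line with it within 3 degrees: the long one's square end within 4 mm of its seat at the foot plate, the two bevelled ends within 4 mm of each other, and the end stop's face within 4 mm of the short one's square end; all at rest (distance between long_pipe_square and vee_foot below 0.004 m and distance between long_pipe_bevel and short_pipe_bevel below 0.004 m and distance between short_pipe_square and stop_face below 0.004 m and angle between the x axis of each of long_pipe, short_pipe and the x axis of vee_foot, either way round below 0.05 rad and linear speed of each of long_pipe, short_pipe below 0.01 m/s); the robot touches nothing.
It fails at once if one of the other loose things (tape rolls, white box, jar, regulator, tube, pliers) is shifted by more than 3 cm (distance of any of tape_roll, lens_box, flux_jar, regulator, glue_tube, pliers, duct_tape from where it was at the start of the episode above 0.03 m).
It also fails if it takes over 72 s, if anything falls off the work surface, if the arm or the gripper's body presses on something with over 40 N, if the wrist force passes 120 N, or if a joint passes its speed limit or range.

## Robot

A 7-joint arm with a two-finger parallel gripper is mounted at the origin on a cart in front of the work surface, level with it; the furniture and walls round the work are solid. World frame = base frame: x ahead of the robot, y to its left, z up, the work surface at z = 0. Lengths are in m, angles in rad, forces in N, time in s.
With the tool pointing down it reaches from about 0.4 to 0.75 m from the base axis. Payload 19.5 kg.
Tool frame: the origin (TCP) lies midway between the tips of the shut fingers; the grasp point (between the pads) lies 19 mm behind it (pinch_z is the distance from the TCP to the grasp point, in m); z points along the fingers, y is the line along which they close (so a half turn about z gives the same grasp; the last joint's range is limited). The gripper opens to 85 mm and grips with 20 to 120 N. Pads are 22 mm wide; open, the fingers measure 114 mm over their backs; the gripper's body (76 mm by 85 mm) begins 54 mm behind the grasp point. The pads swing forward as they close: fully open they stand 13 mm farther back than shut.
Start: joints at [-1.325, 0.707, -0.028, 1.485, 0.022, 0.951, -0.075], TCP at [0.163, 0.551, 0.231] pointing down, gripper open.
Joint ranges: [-2.71, 2.71], [-0.32, 2.16], [-1.57, 1.52], [0, 2.45], [-1.46, 4.6], [0, 2.02], [-2.83, 2.83]. Speed limits (rad/s): [1.89, 1.89, 2.57, 2.57, 3.01, 3.01, 3.01].

## Interface

Orientations are given as a rotation vector (axis times angle).
In Python, from rig import reach, servo_line, move_joints, gripper_to, pause, inverse_kinematics, observe, read_camera, PlanningError, hand_in, pinch_z gives the robot as it stands. The module is installed in compiled form; this text tells all that it offers. Calls block until the motion is done:
- reach(position, orientation): joint-space move of the TCP to a pose.
- servo_line(position, ori=None, max_speed=0.15, until_force=None): straight line of the TCP; ori=None keeps the orientation; max_speed is the mean speed in m/s. With until_force (N) it stops when the force on the tool has changed by that much, and returns True; else False.
- move_joints(angles): joint-space move.
- gripper_to(opening): opening from 0.0 (shut) to 1.0 (fully open); the grip force is fixed at half the most; returns when the fingers have stopped.
- pause(seconds).
- inverse_kinematics(position, orientation): joint angles nearest the present ones, or None.
- observe(): the state.
- read_camera(name): name is "scene" or "top" or "wrist"; returns a dict with "frame" (384x512x3 uint8, red, green, blue), "vertical_fov" (degrees; the focal length in pixels is half the picture's height over the tangent of half this angle, whatever the lens; pixels are square), "cx", "cy" (the principal point, pixels), "k1" (the pictures are not rectified: a ray, as slopes to the right and down, at radius r is drawn at 1 + k1 r^2 times it, then the intrinsics apply), "origin" and "rotation" of the camera in the world. Camera axes: x right, y down, z forward; pixel columns grow to the right and rows downward; lengths in m; the calibration is good to about 2 mm. A picture is of the moment at which its call begins. There is no depth.
A pose or a line that the arm cannot do raises PlanningError and nothing moves.
- hand_in(): hands the job in; it is judged then, once.
The state is a dict: "time_s": time; "qpos": joint angles; "joint_velocities": joint speeds; "joint_efforts": joint torques, N m; "tool_pos": TCP position; "eef_rot": TCP orientation; "force": force on the tool from outside, world axes, zero at the start; "ft_torque": the same for the moment, N m; "gripper_width": opening from 0.0 (shut) to 1.0 (fully open); "gripper_force": force on a finger pad.
Only numpy, scipy, OpenCV 4.12 (cv2) and the standard library are available. Lean on these libraries where they do the work, as an engineer would, in place of code of your own. Each camera call takes 0.05 s, during which the arm holds its last target. There are 200 camera calls.

## Working session

There is one attempt and no reset: what is moved stays moved. The work goes in short steps, each a Python script; the robot and the scene stay as the last script left them, time stands still between calls to the robot, and variables do not carry over. Pictures are saved under pics/ and viewed, at most 10 in all, crops included, and the job is handed in when it is done.

```bash
mkdir -p pics
cat > h.py <<'E'
import numpy as np, cv2, pickle
from scipy.spatial.transform import Rotation as R
def K(c):
    f=192/np.tan(np.radians(c["vertical_fov"])/2)
    return f
def ray(c,u,v):
    f=K(c); d=np.array([(u-c["cx"])/f,(v-c["cy"])/f]); s=d.copy()
    for _ in range(20): s=d/(1+c["k1"]*(s@s))
    r=np.array(c["rotation"]); r=r if r.shape==(3,3) else R.from_rotvec(r).as_matrix()
    w=r@np.array([s[0],s[1],1]); return np.array(c["origin"]),w/np.linalg.norm(w)
def atz(c,u,v,z):
    o,w=ray(c,u,v); return o+w*(z-o[2])/w[2]
def proj(c,P):
    r=np.array(c["rotation"]); r=r if r.shape==(3,3) else R.from_rotvec(r).as_matrix()
    p=(np.atleast_2d(P)-np.array(c["origin"]))@r; s=p[:,:2]/p[:,2:]
    s=s*(1+c["k1"]*(s**2).sum(1,keepdims=True)); return s*K(c)+[c["cx"],c["cy"]]
def tri(l):
    A=0;b=0
    for c,u,v in l:
        o,w=ray(c,u,v); M=np.eye(3)-np.outer(w,w); A=A+M; b=b+M@o
    p=np.linalg.solve(A,b); return p
E
python3 - <<'E'
from rig import *
import cv2,pickle
d={}
for n in("scene","top","wrist"):
    c=read_camera(n); d[n]=c
    cv2.imwrite(f"pics/{n}0.png",cv2.resize(c["frame"][:,:,::-1],(800,600),interpolation=cv2.INTER_CUBIC))
    print(n,{k:v for k,v in c.items() if k!="frame"})
pickle.dump(d,open("c0.pkl","wb"))
o=observe();print(o, pinch_z)
E
```

```text
scene {'vertical_fov': 50.639690354169495, 'cx': 257.2950737118737, 'cy': 192.63611578523597, 'k1': -0.14296669603680826, 'origin': array([-0.82008704,  0.90828076,  0.81728955]), 'rotation': array([-1.05643882,  1.99681505, -1.29690663])}
top {'vertical_fov': 48.40409641383823, 'cx': 262.5456322597246, 'cy': 191.33850216132743, 'k1': 0.035320495927986216, 'origin': array([-0.30400167,  0.27935828,  1.4457756 ]), 'rotation': array([-1.61276581,  2.18647927, -0.67786783])}
wrist {'vertical_fov': 69.28159622230724, 'cx': 263.1961625137511, 'cy': 190.72005624716823, 'k1': -0.03020137090791304, 'origin': array([0.09207516, 0.57216156, 0.37369093]), 'rotation': array([2.31520958, 1.73146397, 0.25832742])}
{'time_s': 0.15, 'qpos': array([-1.32471936,  0.70689951, -0.0276394 ,  1.48488119,  0.02198454,
        0.95089482, -0.07551647]), 'joint_velocities': array([-0.00065658, -0.00220241, -0.00047906, -0.00033707,  0.00012472,
       -0.00116917,  0.00222905]), 'joint_efforts': array([ 1.05990552e-03, -8.83312583e+01,  1.23472486e+00, -2.36193931e+01,
        1.69215747e-02,  5.39134271e-03, -5.62300875e-05]), 'tool_pos': array([0.16312596, 0.55117521, 0.23097186]), 'eef_rot': array([-4.50479833e-01, -3.10900636e+00,  1.21366162e-03]), 'force': array([-0.51166912,  1.36063582,  0.02075268]), 'ft_torque': array([ 0.02595585, -0.03894568, -0.01353257]), 'gripper_force': 0.0, 'gripper_width': 1.0037729683801246} 0.0187
```

View pics/scene0.png

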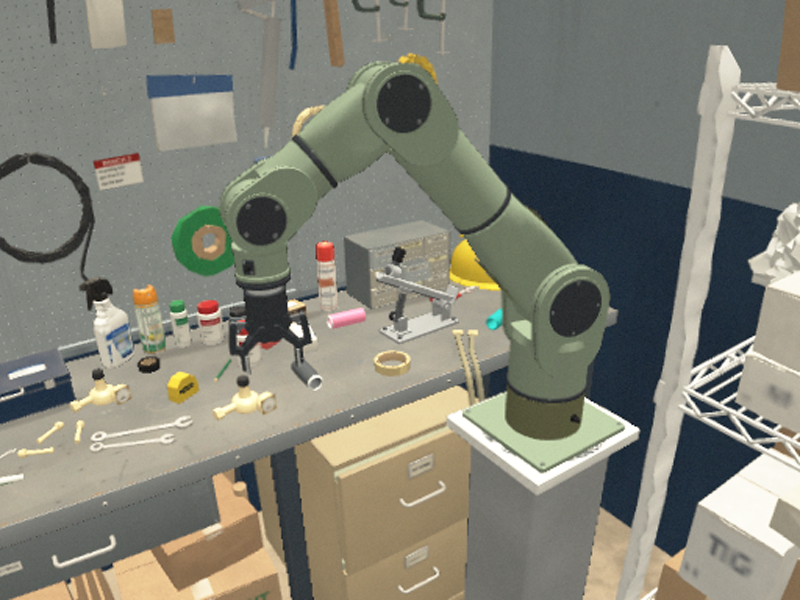

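View pics/top0.png

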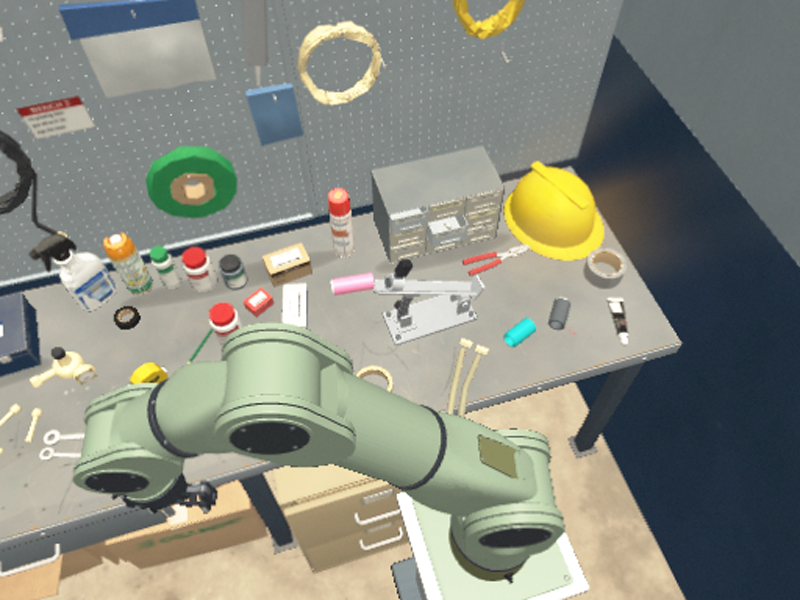

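The scene view shows the long grey pipe at about (308,375) of 800x600. The vee's stop is at the upper left near (400,255) and its foot at the lower right. The top view shows the grey short pipe at about (560,313) and the vee from (380,283) to (480,285).

Run:
```python
from h import *
d=pickle.load(open("c0.pkl","rb"))
def crop(n,x,y,w,h,s): 
    i=d[n]["frame"][y:y+h,x:x+w,::-1]; return cv2.resize(i,(w*s,h*s),interpolation=cv2.INTER_CUBIC)
cv2.imwrite("pics/t1.png",crop("top",235,155,133,75,6))
a=crop("scene",235,150,80,75,5);b=crop("scene",175,205,80,60,5)
im=np.zeros((375,800,3),np.uint8);im[:375,:400]=a;im[:300,400:]=b
w=cv2.imread("pics/wrist0.png"); cv2.imwrite("pics/s1.png",im)
t=d["top"];s=.64
for n,u,v in (("short",560,313),("stop",400,270),("foot",480,285)): print(n,atz(t,u*s,v*s,.02))
print(atz(d["scene"],308*s,375*s,.02))
```

```text
short [ 0.45951886 -0.37225082  0.02      ]
stop [ 0.70846649 -0.02232423  0.02      ]
foot [ 0.6007052  -0.20846051  0.02      ]
[0.46543646 0.35288323 0.02      ]
```

View pics/t1.png

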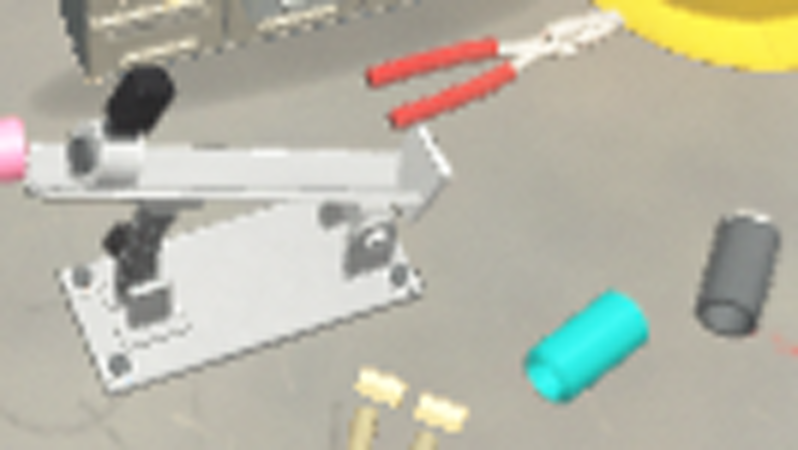

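View pics/s1.png

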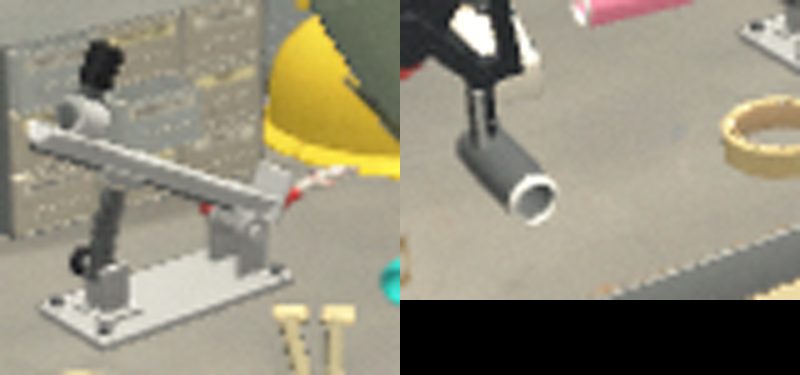

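View pics/wrist0.png

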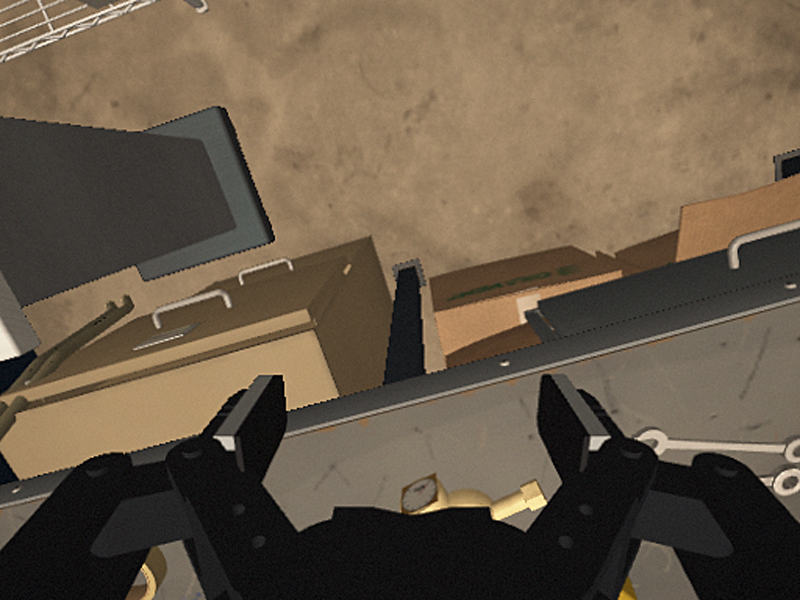

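The top crop shows the short pipe's bright bevel at its upper end (752,215) and its square end at about (727,320). The vee's foot plate is at (425,170) and the stop tab at (140,100). In the scene crops the long pipe's bevel faces the camera at (533,198). The wrist view shows only the bench edge. I'll work out coarse poses next, then take closer wrist views.

Run:
```python
from h import *
from rig import *
d=pickle.load(open("c0.pkl","rb"));t=d["top"];s=d["scene"]
T=lambda x,y:(t,235+x/6-.4,155+y/6-.4)
S=lambda x,y:(s,235+x/5-.4,150+y/5-.4)
for n,p in dict(LL=(112,392),UL=(62,270),LR=(422,290)).items(): print(n,atz(*T(*p),.01))
for n,p,q in (("topend near",(30,193),(38,143)),("plate top L?",(420,128),(265,165)),("plateR",(450,175),(290,175)),("tab",(140,100),(100,65))):
    print(n,tri([T(*p),S(*q)]))
print("short",atz(*T(752,222),.021),atz(*T(727,315),.021))
for p in((533,198),(470,150)): print("long",atz(s,175+(p[0]-400)/5-.4,205+p[1]/5-.4,.021))
o=observe();Rt=R.from_rotvec(o["eef_rot"]).as_matrix();w=d["wrist"]
print("cam in tool",Rt.T@(w["origin"]-o["tool_pos"]));print(Rt.T@R.from_rotvec(w["rotation"]).as_matrix());print(Rt)
```

```text
LL [0.50102619 0.05160488 0.01      ]
UL [0.60082012 0.05658346 0.01      ]
LR [ 0.51573331 -0.16774658  0.01      ]
topend near [0.54377422 0.08898576 0.19369613]
plate top L? [ 0.58503586 -0.18368489  0.09548324]
plateR [ 0.54558881 -0.18643011  0.09711429]
tab [0.55408606 0.01805335 0.24536555]
short [ 0.49553881 -0.39518169  0.021     ] [ 0.43289642 -0.348624    0.021     ]
long [0.42565736 0.35476187 0.021     ]
long [0.52268864 0.36297141 0.021     ]
cam in tool [ 0.07408642 -0.00015475 -0.14271844]
[[ 1.06691023e-03 -9.55950138e-01 -2.93527162e-01]
 [ 9.99999312e-01  1.16329421e-03 -1.53790761e-04]
 [ 4.88474746e-04 -2.93526796e-01  9.55950721e-01]]
[[-9.58874229e-01  2.83831217e-01 -2.28983085e-04]
 [ 2.83831309e-01  9.58873938e-01 -7.47560586e-04]
 [ 7.38488110e-06 -7.81809150e-04 -9.99999694e-01]]
```

Run:
```python
from h import *
from rig import *
d={}
for n,p in (("L",(.43,.36,.26)),("V",(.517,-.05,.39)),("S",(.42,-.37,.26))):
    reach(p,(0,np.pi,0)); pause(.2); c=read_camera("wrist"); d[n]=c
    print(n,observe()["time_s"],c["origin"],abs(observe()["force"]).max())
    cv2.imwrite(f"pics/w{n}.png",cv2.resize(c["frame"][:,:,::-1],(800,600),interpolation=cv2.INTER_CUBIC))
pickle.dump(d,open("c1.pkl","wb"))
i=np.zeros((600,800,3),np.uint8)
i[:300,:400]=d["L"]["frame"][90:240,156:356,::-1].repeat(2,0).repeat(2,1)
i[:300,400:]=d["S"]["frame"][90:240,156:356,::-1].repeat(2,0).repeat(2,1)
i[300:]=cv2.resize(d["V"]["frame"][95:245,106:406,::-1],(800,400),interpolation=cv2.INTER_CUBIC)[50:350]
cv2.imwrite("pics/w1.png",cv2.resize(d["V"]["frame"][90:260,136:376,::-1],(800,567),interpolation=cv2.INTER_CUBIC))
cv2.imwrite("pics/w2.png",i[:300])
```

```text
L 1.65 [0.35521174 0.36024963 0.40273886] 0.130858277302791
V 3.5167 [ 0.44292374 -0.04985435  0.53264235] 0.9666575829833718
S 5.1167 [ 0.34636765 -0.3698272   0.40306255] 0.7188773250301211
```

View pics/w1.png

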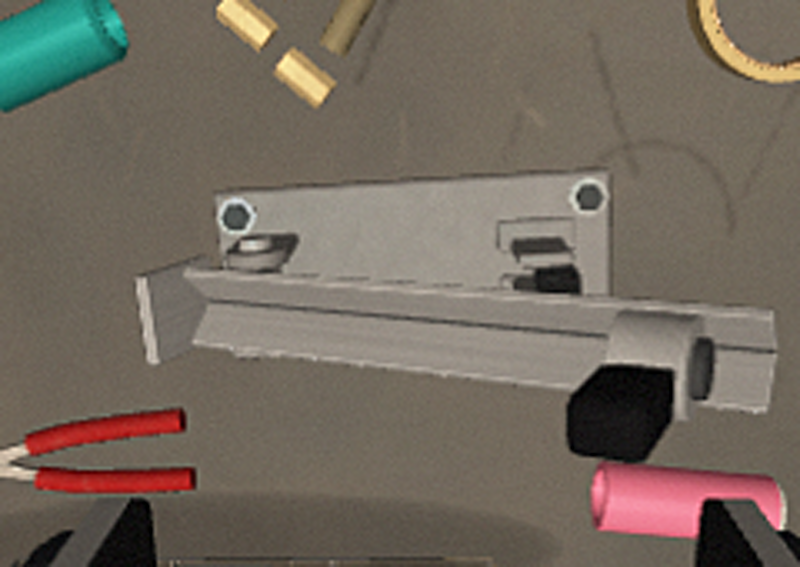

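View pics/w2.png

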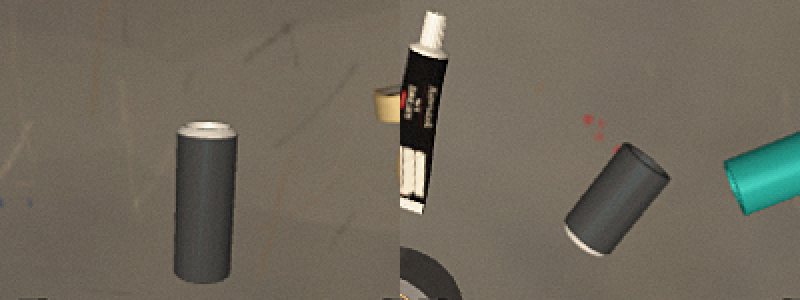

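The vee view shows the foot plate's top edge from (148,278) to (160,360). The vee's upper end runs from (773,310) through the vertex (777,350) to (765,412), and the tab is at about (620,410). In the pipe crops the long bevel is at (208,128) with its square end at (202,282). The short bevel is at (585,240) and its square end at (648,160).

```bash
cat > fit.py <<'E'
from h import *
from scipy.optimize import least_squares, minimize
d0=pickle.load(open("c0.pkl","rb"));d=pickle.load(open("c1.pkl","rb"))
V=[((284,0,-30),(777,350)),((284,20,-12),(773,310)),((284,-20,-12),(766,412)),((0,0,-30),(204,299)),((0,19,-12),(190,268)),((0,-19,-12),(193,344)),((0,23,14),(148,278)),((0,-23,14),(160,360))]
TT=[((284,20,-12),(28,192)),((284,-20,-12),(36,144)),((-4,-23,14),(420,128)),((-4,23,14),(449,176))]
def frame(q):
    return R.from_euler("ZY",[q[3],-q[4]]).as_matrix()
def pts(q,P): return np.array(P)/1000@frame(q).T+q[:3]
def res(q):
    a=proj(d["V"],pts(q,[v[0] for v in V]))-(np.array([v[1] for v in V])/3.3333+[135.65,89.65])
    b=proj(d0["top"],pts(q,[v[0] for v in TT]))-(np.array([v[1] for v in TT])/6+[234.6,154.6])
    return np.r_[a.ravel(),b.ravel()]
r=least_squares(res,[.56,-.18,.08,1.63,.52],loss="soft_l1");q=r.x
poly={"L":np.array([(182,123),(208,120),(235,124),(238,133),(231,277),(222,281),(202,283),(182,282),(173,276),(176,135)]),
"S":np.array([(565,221),(622,145),(628,142),(650,152),(670,176),(668,181),(608,252),(600,256),(585,250),(568,233)])-[400,0]}
def cyl(p,l):
    th=np.linspace(0,2*np.pi,48); c=np.c_[0*th,np.cos(th),np.sin(th)]
    A=np.vstack([c*.021+[-l/2,0,0],c*.021+[l/2-.005,0,0],c*.0175+[l/2,0,0]])
    return A@R.from_euler("Z",p[2]).as_matrix().T+[p[0],p[1],.021]
def mask(P): 
    m=np.zeros((600,900),np.uint8); cv2.fillConvexPoly(m,cv2.convexHull(np.round((P-[150,80])*4*16).astype(np.int32)),1,shift=4); return m
def fitp(n,l,x0):
    M=mask(poly[n]/2+[155.75,89.75])
    f=lambda p:1-(M&(m:=mask(proj(d[n],cyl(p,l))))).sum()/(M|m).sum()
    r=minimize(f,x0,method="Nelder-Mead",options=dict(initial_simplex=np.array(x0)+np.vstack([np.zeros(3),np.diag([.01,.01,.1])]),xatol=1e-4,fatol=1e-5))
    return r.x,r.fun
if __name__=="__main__":
    print("vee",q,"slope",np.degrees(q[4]),"yaw",np.degrees(q[3]));print(np.round(r.fun.reshape(-1,2),1).tolist())
    pickle.dump(q,open("vee.pkl","wb"))
    L=fitp("L",.11,[.474,.358,np.pi+.05]);S=fitp("S",.075,[.464,-.372,-.65]);print(L,S)
    pickle.dump((q,L[0],S[0]),open("est.pkl","wb"))
    print("tab",pts(q,[(261,0,72)]))
    im=cv2.resize(d["V"]["frame"][90:260,136:376,::-1],(800,567),interpolation=cv2.INTER_CUBIC)
    tab=[(261+a,b,c) for a in(-14,14) for b in(-11,11) for c in(32,72)]
    cyc=[(i,20.5*np.cos(t),20.5*np.sin(t)) for i in (245,275) for t in np.linspace(0,6.28,24)]
    for P in tab+cyc+[v[0] for v in V]:
        u=(proj(d["V"],pts(q,[P]))[0]-[135.65,89.65])*3.333; cv2.circle(im,tuple(int(k) for k in u),2,(0,255,0),-1)
    cv2.imwrite("pics/ov.png",im)
E
python3 fit.py
```

```text
vee [ 0.56814125 -0.17697294  0.08234929  1.62089188  0.46663334] slope 26.736121215977946 yaw 92.87026363138138
[[-0.4, -0.3], [0.0, 0.7], [0.2, -0.1], [2.2, -0.5], [-1.7, 0.6], [0.1, -0.9], [-0.1, -1.2], [0.0, 1.1], [2.9, 0.5], [-2.0, -0.2], [-0.2, -1.1], [-0.3, -0.1]]
(array([0.47153263, 0.35347559, 3.10461693]), np.float64(0.03002829892044856)) (array([ 0.46222599, -0.36884877, -0.64150116]), np.float64(0.05356525745881813))
tab [[0.55809105 0.02347972 0.26407086]]
```

View pics/ov.png

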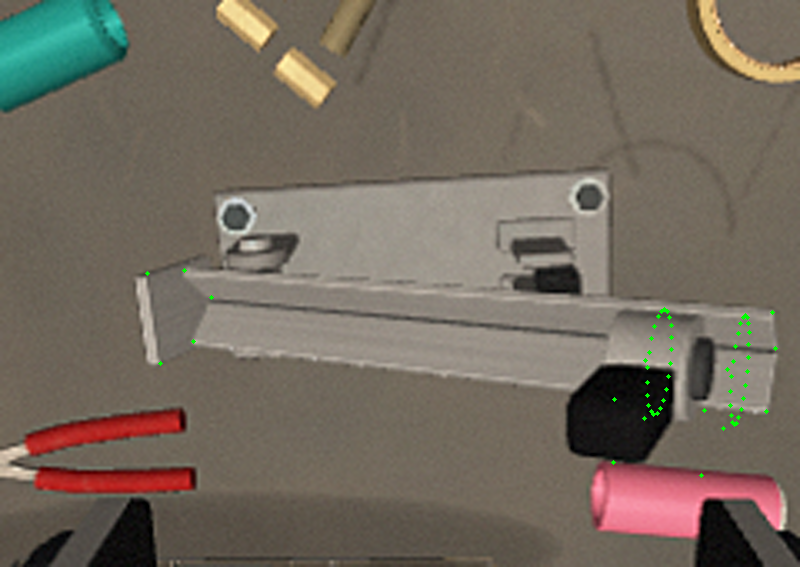

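The overlay matches the vee and foot plate well. The stop, however, is about 40 px (15 mm) downhill of its stated zero position. I'll refit with the tab's outline and a free stop position.

```bash
cat > fit2.py <<'E'
from fit import *
TB=[((-14,11,32),(588,367)),((14,11,32),(674,370)),((14,-11,32),(671,430)),((14,-11,72),(640,462)),((-14,-11,72),(568,452)),((-14,11,72),(567,405))]
def res2(q):
    P=[np.add(v[0],(261-q[5]*1000,0,0)) for v in TB]
    a=proj(d["V"],pts(q,P))-(np.array([v[1] for v in TB])/3.3333+[135.65,89.65])
    return np.r_[res(q),a.ravel()]
r=least_squares(res2,np.r_[q,.015],loss="soft_l1",x_scale=[.1,.1,.1,1,1,.1])
print(r.x,np.degrees(r.x[3:5]),r.cost);print(np.round(r.fun.reshape(-1,2),1).tolist())
_,L,S=pickle.load(open("est.pkl","rb"));pickle.dump((r.x,L,S),open("est.pkl","wb"))
E
python3 fit2.py
```

```text
[ 0.56869938 -0.17710665  0.08200406  1.60986478  0.44512852  0.01978971] [92.23845751 25.50398547] 21.044797777828236
[[-0.7, 0.7], [0.1, 2.0], [-0.0, 0.6], [1.9, -0.2], [-1.7, 0.9], [-0.1, -0.6], [0.2, -0.9], [0.0, 1.3], [2.0, 0.9], [-2.8, 0.2], [-0.2, -1.2], [-0.5, -0.1], [2.6, -2.7], [-0.1, -1.2], [-0.0, -2.0], [1.9, 1.7], [-1.3, 0.9], [-0.9, -3.3]]
```

Run:
```python
from h import *
from rig import *
for p in ((.432,-.05,.268),(.44,-.05,.30)):
    try: reach(p,(0,np.radians(140),0)); break
    except PlanningError as e: print(e)
pause(.2); c=read_camera("wrist"); print(observe()["time_s"],c["origin"])
pickle.dump(c,open("c2.pkl","wb"))
q,_,_=pickle.load(open("est.pkl","rb"))
P=np.array([(0,0,0),(284,0,0)])/1000@R.from_euler("ZY",[q[3],-q[4]]).as_matrix().T+q[:3]; print(proj(c,P))
cv2.imwrite("pics/side.png",cv2.resize(c["frame"][70:280,116:396,::-1],(800,600),interpolation=cv2.INTER_CUBIC))
```

```text
the arm cannot take that pose within its joint ranges
the arm cannot take that pose within its joint ranges
5.3667 [ 0.34591049 -0.37028646  0.40284891]
[[405.68179677 278.63605354]
 [705.47638179 334.22481438]]
```

View pics/side.png

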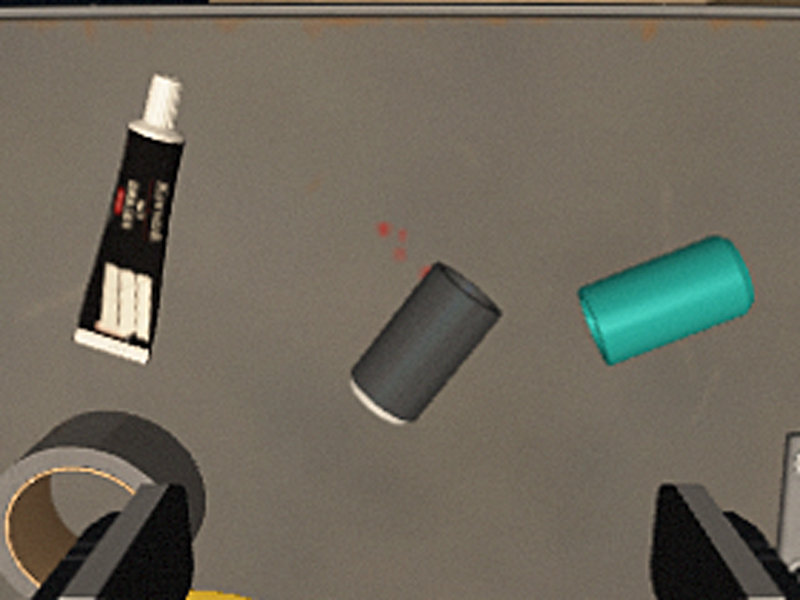

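This was a repeat of the short-pipe view because the tilted pose was refused. It confirms the pipe, with its bevel at the lower left (380,400). I'll search for a reachable side view of the vee instead.

Run:
```python
from h import *
from rig import *
Rc=np.array([[0,-.95595,-.29353],[1,0,0],[0,-.29353,.95595]]);tc=np.array([.0741,0,-.1427])
tgt=np.array([.56,-.05,.15]);out=[]
for az in range(-180,180,20):
  for el in (25,35,45,55):
    for L in (.3,.38,.46):
      for roll in (0,90,180,270):
        a,e=np.radians([az,el]);z=np.array([np.cos(e)*np.cos(a),np.cos(e)*np.sin(a),-np.sin(e)])
        x=np.cross(z,[0,0,1]);x/=np.linalg.norm(x);y=np.cross(z,x)
        C=np.c_[x,y,z]@R.from_euler("z",roll,degrees=True).as_matrix()
        T=C@Rc.T; p=tgt-L*z-T@tc
        if p[2]<.12: continue
        s=inverse_kinematics(p,R.from_matrix(T).as_rotvec())
        if s is not None: out.append((el,az,L,roll,p.round(3),R.from_matrix(T).as_rotvec().round(3)))
for o in sorted(out,key=lambda o:o[0])[:40]: print(*o)
```

```text
25 -120 0.3 180 [0.618 0.051 0.236] [ 2.208  1.275 -0.982]
25 -120 0.3 270 [0.599 0.076 0.21 ] [ 1.959 -0.329 -0.039]
25 -100 0.3 0 [0.584 0.089 0.184] [ 1.171 -1.396  1.019]
25 -100 0.3 180 [0.58  0.065 0.236] [ 1.895  1.59  -0.842]
25 -100 0.3 270 [0.554 0.082 0.21 ] [1.991 0.016 0.186]
25 -100 0.38 180 [0.593 0.136 0.27 ] [ 1.895  1.59  -0.842]
25 -100 0.38 270 [0.566 0.153 0.244] [1.991 0.016 0.186]
25 -100 0.46 270 [0.579 0.224 0.278] [1.991 0.016 0.186]
25 -80 0.3 0 [0.536 0.089 0.184] [ 1.447 -1.214  1.259]
25 -80 0.3 90 [0.566 0.082 0.21 ] [-0.02  -2.508  1.617]
25 -80 0.3 180 [0.54  0.065 0.236] [ 1.551  1.848 -0.689]
25 -80 0.3 270 [0.509 0.072 0.21 ] [1.977 0.365 0.41 ]
25 -80 0.38 0 [0.523 0.16  0.218] [ 1.447 -1.214  1.259]
25 -80 0.38 90 [0.554 0.153 0.244] [-0.02  -2.508  1.617]
25 -80 0.38 180 [0.527 0.136 0.27 ] [ 1.551  1.848 -0.689]
25 -80 0.38 270 [0.497 0.143 0.244] [1.977 0.365 0.41 ]
25 -80 0.46 0 [0.51  0.231 0.251] [ 1.447 -1.214  1.259]
25 -80 0.46 90 [0.541 0.224 0.278] [-0.02  -2.508  1.617]
25 -80 0.46 180 [0.515 0.207 0.304] [ 1.551  1.848 -0.689]
25 -80
[... 501 characters left out ...]
1.488]
25 -60 0.46 90 [0.448 0.201 0.278] [-0.432  2.569 -1.696]
25 -60 0.46 180 [0.429 0.176 0.304] [ 1.182  2.048 -0.526]
25 -60 0.46 270 [0.398 0.172 0.278] [1.914 0.714 0.63 ]
25 -40 0.3 90 [0.48  0.055 0.21 ] [-0.823  2.319 -1.57 ]
25 -40 0.3 180 [0.471 0.025 0.236] [ 0.797  2.191 -0.354]
25 -40 0.38 90 [0.425 0.101 0.244] [-0.823  2.319 -1.57 ]
25 -40 0.38 180 [0.415 0.071 0.27 ] [ 0.797  2.191 -0.354]
25 -40 0.46 0 [0.341 0.134 0.251] [ 1.956 -0.712  1.702]
25 -40 0.46 90 [0.369 0.148 0.278] [-0.823  2.319 -1.57 ]
25 -40 0.46 180 [0.36  0.118 0.304] [ 0.797  2.191 -0.354]
25 20 0.3 270 [ 0.449 -0.121  0.21 ] [1.153 2.035 1.416]
25 20 0.38 270 [ 0.381 -0.146  0.244] [1.153 2.035 1.416]
```

Run:
```python
from h import *
from rig import *
reach((.36,.118,.334),(0.797,2.191,-.354)); pause(.2); c=read_camera("wrist"); print(observe()["time_s"],c["origin"])
pickle.dump(c,open("c2.pkl","wb"))
q,_,_=pickle.load(open("est.pkl","rb"))
P=np.array([(0,0,0),(284,0,0),(225,0,70)])/1000@R.from_euler("ZY",[q[3],-q[4]]).as_matrix().T+q[:3]; u=511-proj(c,P)[:,0],383-proj(c,P)[:,1];print(u)
x0=int(np.clip(u[0].mean()-120,0,272));y0=int(np.clip(u[1].mean()-85,0,204));print(x0,y0)
cv2.imwrite("pics/side2.png",cv2.resize(c["frame"][::-1,::-1,::-1][y0:y0+180,x0:x0+240],(800,600),interpolation=cv2.INTER_CUBIC))
```

```text
9.025 [0.24126358 0.2178198  0.37407633]
(array([292.07903115, 175.45336627, 223.61871108]), array([216.92960855, 202.22629081, 161.98436144]))
110 108
```

View pics/side2.png

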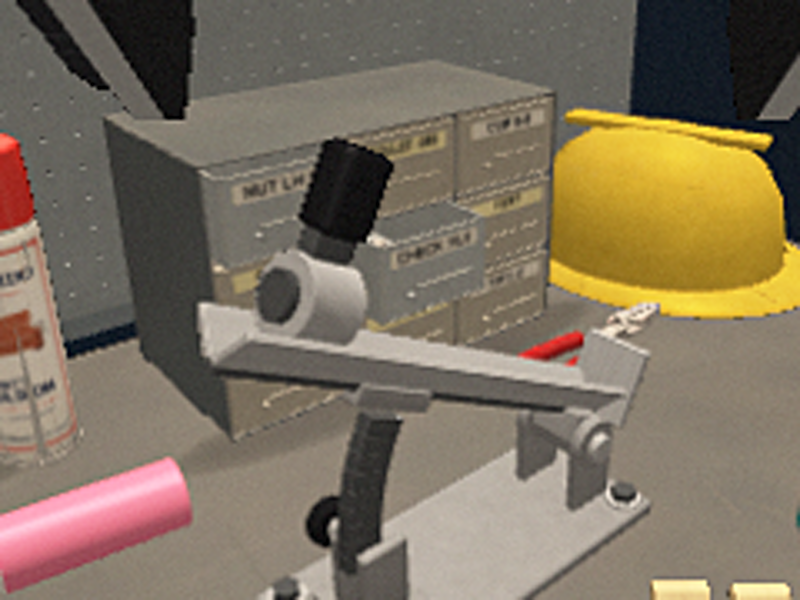

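The side view, rotated upright, shows the vee's upper end with its far corner at (200,305) and near corner at (268,338). The foot plate's top corners are at (587,330) and (648,352). The plug's back face centre is at (282,297) and the tab's centre at about (346,190).

```bash
cat > fit3.py <<'E'
from fit import *
c2=pickle.load(open("c2.pkl","rb"))
SV=[((284,-20,-12),(201,305)),((284,20,-12),(268,338)),((284,0,-31),(214,364)),((0,-23,14),(587,332)),((0,23,14),(647,354))]
w=lambda p:np.array(p)/3.3333+[135.65,89.65]
s2=lambda p:[511,383]-(np.array(p)/3.3333+[109.65,107.65])
def parts(q):
    o=[res(q)]
    o.append((proj(c2,pts(q,[v[0] for v in SV]))-[s2(v[1]) for v in SV]).ravel())
    st=pts(q,[(275-q[5]*1000,0,0),(261-q[5]*1000,0,52)])
    o.append((proj(d["V"],st)-[w((702,371)),w((621,413))]).ravel())
    o.append((proj(c2,st)-[s2((281,297)),s2((347,190))]).ravel())
    return np.concatenate(o)
r=least_squares(parts,np.r_[q,.015],loss="soft_l1",x_scale=[.1,.1,.1,1,1,.1])
print(r.x,np.degrees(r.x[3:5]),r.cost);print(np.round(r.fun.reshape(-1,2),1).tolist())
_,L,S=pickle.load(open("est.pkl","rb"));pickle.dump((r.x,L,S),open("est.pkl","wb"))
E
python3 fit3.py
```

```text
[ 0.56858284 -0.1771382   0.08213421  1.6312437   0.48857179  0.01361837] [93.46337937 27.99310127] 15.891170631262332
[[-0.6, -0.6], [-0.8, 0.3], [-0.3, -0.0], [2.4, -0.3], [-1.7, 0.9], [0.3, -0.7], [-0.4, -0.9], [-0.0, 1.3], [3.9, -0.2], [-1.2, -0.8], [-0.2, -1.1], [-0.3, -0.1], [-0.0, 0.7], [4.5, 0.6], [0.9, 0.3], [-0.2, 0.4], [0.2, -0.8], [-0.7, -1.5], [0.6, -0.8], [0.2, -0.7], [0.2, 0.1]]
```

```bash
cat > plan.py <<'E'
from h import *
from rig import *
q,Lp,Sp=pickle.load(open("est.pkl","rb"))
F=R.from_euler("ZY",[q[3],-q[4]]).as_matrix(); vx,vy,vz=F.T
rv=lambda x,z:R.from_matrix(np.c_[x,np.cross(z,x),z]).as_rotvec()
def vp(x,z): return q[:3]+vx*x+vz*z          # TCP point given in the vee frame
D=.013
def grasp(p,s): 
    x=s*np.array([np.cos(p[2]),np.sin(p[2]),0]); return np.array([p[0],p[1],.021-D]),rv(x,np.array([0,0,-1.]))
if __name__=="__main__":
    q0=observe()["qpos"]
    for n,p,sg,x0 in (("L",Lp,1,.061),("S",Sp,-1,.157)):
        for s in(1,-1):
            g,o=grasp(p,s);oo=rv(s*sg*vx,-vz)
            for nm,P,O in (("g",g,o),("gup",g+[0,0,.3],o),("pre",vp(x0,.2),oo),("place",vp(x0,-D),oo)):
                k=inverse_kinematics(P,O); print(n,s,nm,None if k is None else k.round(2))
    for s in(1,-1):
        for X,Z in((.247,.15),(.247,.05),(.19,.05)):
            k=inverse_kinematics(vp(X,Z),rv(s*vx,-vz)); print("stop",s,X,Z,None if k is None else k.round(2))
E
python3 plan.py
```

```text
L 1 g [-0.6   1.05 -0.2   1.6   0.35  0.53  0.53]
L 1 gup [-0.97  0.72  0.6   1.3  -0.41  1.24  1.18]
L 1 pre [ 0.42  0.9   0.27  0.97 -0.59  1.62  0.75]
L 1 place [ 0.61  1.05 -0.52  1.41 -0.02  0.93  0.36]
L -1 g [-1.08  1.25  0.89  1.61 -1.2   0.92 -1.32]
L -1 gup [-1.16  0.99  1.39  1.31 -0.97  1.57 -1.51]
L -1 pre [ 0.21  1.06  1.08  0.98 -1.11  1.93 -2.08]
L -1 place [ 0.88  1.41 -1.54  1.4   0.97  1.36  2.73]
S 1 g [ 0.44  1.09  0.38  1.6  -0.64  0.58 -1.03]
S 1 gup [ 0.22  0.85  1.03  1.3  -0.71  1.38 -0.99]
S 1 pre [ 0.05  0.95  1.08  1.12 -1.06  1.9  -2.15]
S 1 place [-0.22  1.26  1.3   1.56 -1.37  1.79 -1.82]
S -1 g [ 0.86  1.09 -0.5   1.58  0.75  0.67  0.91]
S -1 gup [ 0.34  0.73  0.63  1.29 -0.43  1.25  1.91]
S -1 pre [ 0.1   0.88  0.85  1.12 -0.93  1.78  0.91]
S -1 place [ 0.34  0.9  -0.19  1.54 -0.42  0.9   0.57]
stop 1 0.247 0.15 [-0.1   0.8   0.82  1.31 -0.92  1.63  0.83]
stop 1 0.247 0.05 [-0.08  0.8   0.53  1.51 -0.86  1.28  0.82]
stop 1 0.19 0.05 [ 0.13  0.82  0.25  1.48 -0.7   1.17  0.76]
stop -1 0.247 0.15 [-0.2   0.97  1.3   1.31 -1.17  1.92 -2.12]
stop -1 0.247 0.05 [-0.31  1.08  1.3   1.52 -1.26  1.8  -2.  ]
stop -1 0.19 0.05 [-0.21  1.14  1.3   1.49 -1.27  1.82 -1.92]
```

Run:
```python
from plan import *
g,o=grasp(Lp,1)
reach(g+[0,0,.2],o); pause(.1)
c=read_camera("wrist"); pickle.dump(c,open("c3.pkl","wb"))
print("hit",servo_line(g,o,.12,until_force=10))
gripper_to(0.0); s=observe(); print(s["gripper_width"],s["gripper_force"],s["time_s"],s["tool_pos"],g)
servo_line(g+[0,0,.2],o,.2); s=observe(); print(s["gripper_width"],s["force"],s["time_s"])
```

```text
hit False
0.4684053713812505 59.65983688831329 12.875 [0.47158915 0.35367632 0.00844601] [0.47153263 0.35347559 0.008     ]
0.4707157448268408 [-0.31676186 -1.13619731 -5.25716184] 14.025
```

```bash
cat >> plan.py <<'E'
def vf(): 
    s=observe(); f=F.T@s["force"]; p=F.T@(s["tool_pos"]-q[:3]); return "t%.1f vee-frame pos mm %s force %s w %.3f"%(s["time_s"],(p*1000).round(1),f.round(1),s["gripper_width"])
E
python3 - <<'E'
from plan import *
o=rv(vx,-vz); x=.063
reach(vp(x,.22),o); print(vf())
servo_line(vp(x,.02),o,.15); print(vf())
print(servo_line(vp(x,-D-.004),o,.03,until_force=8),vf())
E
```

```text
t16.2 vee-frame pos mm [ 64.   -0.5 219.4] force [-2.6 -0.4 -4.5] w 0.469
t17.7 vee-frame pos mm [62.8 -0.2 20.7] force [-2.1 -0.4 -4.7] w 0.471
True t18.6 vee-frame pos mm [ 62.9   0.3 -10.1] force [1.4 2.6 5.8] w 0.470
```

Run:
```python
from plan import *
o=rv(vx,-vz); z=-.010
print(servo_line(vp(.045,z),o,.03,until_force=12),vf())
gripper_to(0.75); print(vf())
servo_line(vp(.063,.1),o,.2); print(vf())
pause(.1)
c=read_camera("wrist");pickle.dump(c,open("c4.pkl","wb"))
for x,z in((0,0),(.11,0),(.055,.02)): print(proj(c,q[:3]+vx*x+vz*z))
cv2.imwrite("pics/p1.png",cv2.resize(c["frame"][60:300,96:416,::-1],(800,600),interpolation=cv2.INTER_CUBIC))
```

```text
True t19.0 vee-frame pos mm [ 56.5   0.4 -10.1] force [3.9 0.8 6.4] w 0.472
t19.3 vee-frame pos mm [ 55.9   0.8 -10.6] force [ 0.2 -0.6  0. ] w 0.750
t20.0 vee-frame pos mm [63.2  0.2 98.9] force [-0.5  0.2 -0.1] w 0.753
[[262.94098974 253.03698604]]
[[262.97349736 139.38318747]]
[[262.8759244  207.44660336]]
```

```bash
cat > prof.py <<'E'
from plan import *
def prof(c,x0,x1,y=0,z=.021,st=.004):
    X=np.arange(x0,x1,st); u=proj(c,np.array([q[:3]+vx*x+vy*y+vz*z for x in X])).astype(np.float32)
    g=cv2.remap(cv2.cvtColor(c["frame"],cv2.COLOR_RGB2GRAY),u[None,:,0],u[None,:,1],cv2.INTER_LINEAR)[0]
    return [(int(round(x*1000)),int(b)) for x,b in zip(X,g)]
E
python3 - <<'E'
from prof import *
c=pickle.load(open("c4.pkl","rb"))
print(prof(c,-.02,.15))
for x in(.03,.09):
    Y=np.arange(-.034,.035,.004);u=proj(c,np.array([q[:3]+vx*x+vy*y for y in Y])).astype(np.float32)
    print([(int(round(y*1000)),int(b)) for y,b in zip(Y,cv2.remap(cv2.cvtColor(c["frame"],cv2.COLOR_RGB2GRAY),u[None,:,0],u[None,:,1],1)[0])])
E
```

```text
[(-20, 106), (-16, 106), (-12, 105), (-8, 107), (-4, 104), (0, 98), (4, 71), (8, 69), (12, 68), (16, 73), (20, 75), (24, 71), (28, 73), (32, 73), (36, 74), (40, 71), (44, 73), (48, 69), (52, 74), (56, 73), (60, 71), (64, 75), (68, 74), (72, 75), (76, 71), (80, 76), (84, 74), (88, 77), (92, 76), (96, 79), (100, 76), (104, 71), (108, 231), (112, 225), (116, 75), (120, 82), (124, 82), (128, 85), (132, 81), (136, 80), (140, 84), (144, 83), (148, 82)]
[(-34, 158), (-30, 187), (-26, 195), (-22, 128), (-18, 50), (-14, 63), (-10, 68), (-6, 70), (-2, 74), (2, 72), (6, 74), (10, 69), (14, 67), (18, 54), (22, 130), (26, 195), (30, 192), (34, 159)]
[(-34, 112), (-30, 158), (-26, 157), (-22, 166), (-18, 53), (-14, 63), (-10, 68), (-6, 73), (-2, 74), (2, 74), (6, 70), (10, 69), (14, 66), (18, 57), (22, 164), (26, 162), (30, 160), (34, 109)]
```

Run:
```python
from plan import *
g,o=grasp(Sp,-1)
servo_line(vp(.063,.2),None,.3)
reach(g+[0,0,.15],o); gripper_to(1.0)
print("hit",servo_line(g,o,.12,until_force=10))
gripper_to(0.0); s=observe(); print(s["gripper_width"],s["time_s"],s["tool_pos"],g)
servo_line(g+[0,0,.27],o,.25); print(vf())
o=rv(vx,-vz); x=.158
reach(vp(x,.16),o); print(vf())
servo_line(vp(x,.02),o,.15); print(vf())
print(servo_line(vp(x,-D-.004),o,.03,until_force=8),vf())
```

```text
hit False
0.4739819013981786 23.9083 [ 0.46247318 -0.36864199  0.00854546] [ 0.46222599 -0.36884877  0.008     ]
t25.1 vee-frame pos mm [-71.6 118.  258.7] force [-2.3  0.5 -4.2] w 0.473
t26.2 vee-frame pos mm [156.9   0.4 160.1] force [-1.9  0.2 -3.6] w 0.466
t27.3 vee-frame pos mm [157.7  -0.2  20.9] force [-2.4 -0.6 -3.5] w 0.471
True t28.2 vee-frame pos mm [ 1.58e+02  1.00e-01 -1.05e+01] force [2.8 1.7 8.1] w 0.467
```

Run:
```python
from prof import *
o=rv(vx,-vz)
print(servo_line(vp(.138,-.0103),o,.03,until_force=12),vf())
gripper_to(0.75); print(vf())
servo_line(vp(.150,.12),o,.2); pause(.1)
c=read_camera("wrist");pickle.dump(c,open("c5.pkl","wb")); print(vf())
print(prof(c,-.012,.26,st=.003))
```

```text
True t28.6 vee-frame pos mm [149.4   0.2 -10.6] force [5.3 0.8 7.9] w 0.471
t29.0 vee-frame pos mm [148.7   0.5 -10.9] force [ 0.6  0.4 -0.3] w 0.754
t30.0 vee-frame pos mm [150.2   0.2 118.9] force [-0.8  0.3 -0.4] w 0.750
[(-12, 19), (-9, 20), (-6, 33), (-3, 113), (0, 75), (3, 73), (6, 69), (9, 71), (12, 72), (15, 74), (18, 71), (21, 68), (24, 69), (27, 71), (30, 72), (33, 68), (36, 68), (39, 72), (42, 73), (45, 73), (48, 70), (51, 71), (54, 71), (57, 73), (60, 75), (63, 72), (66, 73), (69, 74), (72, 71), (75, 75), (78, 72), (81, 72), (84, 74), (87, 75), (90, 74), (93, 75), (96, 73), (99, 73), (102, 73), (105, 135), (108, 237), (111, 232), (114, 176), (117, 71), (120, 74), (123, 76), (126, 73), (129, 77), (132, 74), (135, 75), (138, 75), (141, 76), (144, 71), (147, 72), (150, 70), (153, 74), (156, 73), (159, 76), (162, 74), (165, 73), (168, 75), (171, 75), (174, 71), (177, 71), (180, 71), (183, 77), (186, 57), (189, 77), (192, 92), (195, 95), (198, 96), (201, 97), (204, 94), (207, 95), (210, 100), (213, 96), (216, 95), (219, 98), (222, 99), (225, 99), (228, 98), (231, 160), (234, 7), (237, 16), (240, 25), (243, 30), (246, 31), (249, 35), (252, 43), (255, 41), (258, 44)]
```

Run:
```python
from prof import *
o=rv(vx,-vz); xt=.2474; z=.045
gripper_to(1.0)
servo_line(vp(xt,.14),o,.2)
print(servo_line(vp(xt,z),o,.1,until_force=8),vf())
gripper_to(0.0); print(vf())
print(servo_line(vp(.188,z),o,.03,until_force=22),vf())
```

```text
False t32.1 vee-frame pos mm [ 2.472e+02 -1.000e-01  4.550e+01] force [0.1 0.6 0.7] w 0.999
t32.7 vee-frame pos mm [247.4   0.   45.2] force [0.6 1.7 4.5] w 0.245
True t34.0 vee-frame pos mm [2.033e+02 1.000e-01 4.550e+01] force [5.4 0.9 9.5] w 0.248
```

Run:
```python
from prof import *
o=rv(vx,-vz)
gripper_to(1.0); print(vf())
servo_line(vp(.20,.17),o,.2)
reach((.46,-.05,.40),(0,np.pi,0)); pause(.3)
c=read_camera("wrist");pickle.dump(c,open("c6.pkl","wb")); print(vf())
print(prof(c,-.012,.25,st=.002,z=.021,y=.0)[0:131])
print([b for b in prof(c,.16,.25,y=.012,z=.017,st=.001)])
```

```text
t34.7 vee-frame pos mm [202.8   0.3  45.2] force [-0.1  0.4 -0.8] w 0.996
t36.8 vee-frame pos mm [266.8 100.6 217.9] force [ 0.3 -0.1 -0.6] w 0.993
[(-12, 103), (-10, 105), (-8, 104), (-6, 103), (-4, 105), (-2, 97), (0, 71), (2, 66), (4, 67), (6, 68), (8, 71), (10, 69), (12, 67), (14, 68), (16, 66), (18, 69), (20, 68), (22, 69), (24, 71), (26, 71), (28, 71), (30, 69), (32, 70), (34, 72), (36, 68), (38, 71), (40, 70), (42, 69), (44, 69), (46, 70), (48, 70), (50, 69), (52, 70), (54, 69), (56, 69), (58, 71), (60, 70), (62, 70), (64, 70), (66, 70), (68, 70), (70, 71), (72, 70), (74, 67), (76, 69), (78, 71), (80, 72), (82, 70), (84, 71), (86, 70), (88, 68), (90, 69), (92, 69), (94, 70), (96, 71), (98, 70), (100, 72), (102, 67), (104, 106), (106, 205), (108, 240), (110, 235), (112, 206), (114, 134), (116, 74), (118, 67), (120, 73), (122, 71), (124, 68), (126, 69), (128, 69), (130, 71), (132, 71), (134, 67), (136, 70), (138, 68), (140, 70), (142, 70), (144, 69), (146, 68), (148, 70), (150, 67), (152, 69), (154, 68), (156, 70), (158, 68), (160, 67), (162, 68), (164, 69), (166, 66), (168, 67)
[... 790 characters left out ...]
7), (191, 155), (192, 154), (193, 154), (194, 153), (195, 153), (196, 153), (197, 155), (198, 153), (199, 150), (200, 149), (201, 148), (202, 148), (203, 148), (204, 148), (205, 148), (206, 148), (207, 147), (208, 146), (209, 145), (210, 144), (211, 146), (212, 147), (213, 145), (214, 147), (215, 148), (216, 144), (217, 120), (218, 101), (219, 90), (220, 62), (221, 53), (222, 54), (223, 52), (224, 49), (225, 45), (226, 40), (227, 39), (228, 47), (229, 68), (230, 111), (231, 139), (232, 149), (233, 147), (234, 146), (235, 143), (236, 142), (237, 144), (238, 145), (239, 142), (240, 142), (241, 149), (242, 146), (243, 144), (244, 144), (245, 143), (246, 144), (247, 144), (248, 144), (249, 146)]
```

```bash
python3 -c "
from rig import *
print(hand_in())"
```

```text
the job is handed in; nothing more can be done
None
```

I handed the job in at about 37 s: both pipes are seated in the vee and the end stop is against the short piece. The last wrist-camera profile showed no gaps at the foot plate, the bevels or the stop, but `hand_in` returned no verdict.

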